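Gauge the radius of a pot-base sherd on the light box

TASK

Find out which of the three radius leaves fits the curved edge of the middle sherd on the sloping light box: a leaf that is too flat rocks on the edge, one that is too tight stands on its two corners with a gap in the middle, and the right one neither rocks nor shows a gap. Leave the right leaf there for the record, lying flat on the white face with its hollow edge seated squarely on the middle sherd's curved edge, and see that the other two leaves lie flat on the felt mat. The sherds are fragile: touch the middle one gently and the two outer ones not at all, and leave the loupe, the glue bottle and the brush where they are.

Things in the scene. Friction and masses are not known exactly. Their poses are not given: they have to be found in the camera images.
- panel: Light box: flat grey light pad with a smooth, slippery white face on a dark wire stand, fixed. The face is 290 mm broad, 180 mm up the slope, rises at 30 degrees away from the robot, from 34 mm high at its front (with a low aluminium ledge) to 124 mm at the back. A leaf let go on it slides down. Origin: table top under its centre; x from its low front to its high back, y along its breadth, z up.
- mat: Grey felt mat, fixed, 255 x 125 mm, 2 mm thick, on which the leaves lie at the start, one behind the other. Origin: centre of its underside; x along its 255 mm, y across its 125 mm.
- base_p: One of three brown pot-base sherds in a row on the light box, 86 mm apart, immovable on putty, in any order: 62 mm wide, 47 long, 11 thick, flat on the face. Its upper edge is an arc bulging up the slope, radius 36, 48 or 70 mm (each sherd another; which is unknown). Origin: middle of the arc, on the white face; x up the slope away from the sherd, y along the row, z straight out of the face.
- base_q: One of three brown pot-base sherds in a row on the light box, 86 mm apart, immovable on putty, in any order: 62 mm wide, 47 long, 11 thick, flat on the face. Its upper edge is an arc bulging up the slope, radius 36, 48 or 70 mm (each sherd another; which is unknown). Origin: middle of the arc, on the white face; x up the slope away from the sherd, y along the row, z straight out of the face.
- base_r: One of three brown pot-base sherds in a row on the light box, 86 mm apart, immovable on putty, in any order: 62 mm wide, 47 long, 11 thick, flat on the face. Its upper edge is an arc bulging up the slope, radius 36, 48 or 70 mm (each sherd another; which is unknown). Origin: middle of the arc, on the white face; x up the slope away from the sherd, y along the row, z straight out of the face.
- leaf_black: Loose steel radius leaf, black grip bar, 54 mm wide (y), 6 thick, 0.09 kg. End at -x hollow, radius 36 mm (middle at x=-26, corners at x=-38, y=+-27 mm); end at +x round, same radius, tip at x=+36. Grip bar on top at the origin: 32 mm long in x, 10 across in y, from 6 to 32 mm above the underside; pinch across the 10. Origin: underside, below the bar; z out of its top.
- leaf_black_mid (a point): Middle of the hollow edge of leaf_black, at its underside. On a sherd of the same radius it comes to lie on the middle of the sherd's edge with no gap.
- leaf_black_l: The corner region of leaf_black at y = +21 to +27 mm, one of the two ends of its hollow arc; part of the leaf, same origin and axes as the leaf.
- leaf_black_r: The corner region of leaf_black at y = -21 to -27 mm, one of the two ends of its hollow arc; part of the leaf, same origin and axes as the leaf.
- leaf_blue: Loose steel radius leaf, blue grip bar, 54 mm wide (y), 6 thick, 0.09 kg. End at -x hollow, radius 48 mm (middle at x=-26, corners at x=-34, y=+-27 mm); end at +x round, same radius, tip at x=+36. Grip bar on top at the origin: 32 mm long in x, 10 across in y, from 6 to 32 mm above the underside; pinch across the 10. Origin: underside, below the bar; z out of its top.
- leaf_blue_mid (a point): Middle of the hollow edge of leaf_blue, at its underside. On a sherd of the same radius it comes to lie on the middle of the sherd's edge with no gap.
- leaf_blue_l: The corner region of leaf_blue at y = +21 to +27 mm, one of the two ends of its hollow arc; part of the leaf, same origin and axes as the leaf.
- leaf_blue_r: The corner region of leaf_blue at y = -21 to -27 mm, one of the two ends of its hollow arc; part of the leaf, same origin and axes as the leaf.
- leaf_yellow: Loose steel radius leaf, yellow grip bar, 54 mm wide (y), 6 thick, 0.09 kg. End at -x hollow, radius 70 mm (middle at x=-26, corners at x=-31, y=+-27 mm); end at +x round, same radius, tip at x=+36. Grip bar on top at the origin: 32 mm long in x, 10 across in y, from 6 to 32 mm above the underside; pinch across the 10. Origin: underside, below the bar; z out of its top.
- leaf_yellow_mid (a point): Middle of the hollow edge of leaf_yellow, at its underside. On a sherd of the same radius it comes to lie on the middle of the sherd's edge with no gap.
- leaf_yellow_l: The corner region of leaf_yellow at y = +21 to +27 mm, one of the two ends of its hollow arc; part of the leaf, same origin and axes as the leaf.
- leaf_yellow_r: The corner region of leaf_yellow at y = -21 to -27 mm, one of the two ends of its hollow arc; part of the leaf, same origin and axes as the leaf.
- loupe: Black eye loupe, 32 mm across, 27 mm high, loose bystander.
- glue_b: Small white glue bottle with a yellowish band, 34 mm across, 50 mm high, loose bystander.
- brush_1: Flat dusting brush with wooden handle, 136 mm long, loose bystander.
Things that resemble listed ones, but are neither listed nor needed, are in the scene too. What is shaped like the leaf_yellow but green is not meant.

How it is judged:
By the outcome, as a careful person would: the job done as asked, in the order asked, and still so for the second after the job is handed in, with the robot touching nothing.
It also fails if it takes over 72 s, if anything falls off the work surface, if the arm or the gripper's body presses on something with over 40 N, if the wrist force passes 120 N, or if a joint passes its speed limit or range.

ROBOT

A 7-joint arm with a two-finger parallel gripper is mounted at the origin on the work surface; the furniture and walls round the work are solid. World frame = base frame: x ahead of the robot, y to its left, z up, the work surface at z = 0. Lengths are in m, angles in rad, forces in N, time in s.
With the tool pointing down it reaches from about 0.425 to 0.95 m from the base axis. Payload 4.7 kg.
Tool frame: the origin (TCP) lies on the centre line of the jaws, within the pads' length; the fingertips stand robot.nose_length ahead of it and the grasp point (between the pads) lies 8 mm behind it (robot.nose_length is the distance from the TCP to the fingertips, in m); z points along the fingers, x is the direction in which the jaws open and shut, and the axes are right-handed (so a half turn about z gives the same grasp; the last joint's range is limited). The gripper opens to 85 mm and grips with 20 to 120 N. Pads are 22 mm wide; open, the fingers measure 114 mm over their backs; the gripper's body (76 mm by 85 mm) begins 54 mm behind the grasp point. The pads swing forward as they close: fully open they stand 13 mm farther back than shut.
Start: joints at [-1.186, 0.469, -0.049, 1.532, 0.024, 1.141, -0.082], TCP at [0.271, 0.618, 0.242] pointing down, gripper open.
Joint ranges: [-2.59, 2.59], [-0.33, 1.99], [-1.39, 1.29], [0.1, 2.45], [-1.04, 4.18], [0.21, 1.99], [-2.66, 2.66]. Speed limits (rad/s): [2.57, 2.57, 3.14, 3.14, 3.14, 3.14, 3.14].

INTERFACE

Orientations are given as [roll, pitch, yaw] about the fixed x, y, z axes, in that order (R = Rz(yaw) Ry(pitch) Rx(roll)).
In Python, from plant import robot gives the robot as it stands. Calls block until the motion is done:
- robot.goto(position, orientation): joint-space move of the TCP to a pose.
- robot.move_straight(position, vel=0.15, attitude=None, contact_N=None): straight line of the TCP; attitude=None keeps the orientation; vel is the mean speed in m/s. With contact_N (N) it stops when the force on the tool has changed by that much, and returns True; else False.
- robot.move_joints(angles): joint-space move.
- robot.grip(opening, strength=None): opening from 0.0 (shut) to 1.0 (fully open); strength is the grip in N (None keeps the last); returns when the fingers have stopped.
- robot.sleep(seconds).
- robot.inverse_kinematics(position, orientation): joint angles nearest the present ones, or None.
- robot.sense(): the state.
- robot.grab_frame(name): name is "side" or "top" or "wrist"; returns a dict with "image" (400x640x3 uint8, red, green, blue), "range_z" (400x640 float32, m along the optical axis (not along the pixel's ray), 0 where there is no reading), "fx", "fy", "cx", "cy" (pixels), "R" (3x3) and "t" (3): a world point X has camera coordinates R X + t. Camera axes: x right, y down, z forward; pixel columns grow to the right and rows downward; lengths in m; the calibration is good to about 2 mm. A picture is of the moment at which its call begins.
A pose or a line that the arm cannot do raises robot.IKError and nothing moves.
- robot.close_job(): hands the job in, once; it reports no verdict.
The state is a dict: "t": time; "joint_pos": joint angles; "joint_velocities": joint speeds; "effort": joint torques, N m; "tcp_pos": TCP position; "tcp_rot": TCP orientation; "wrist_force": force on the tool from outside, world axes, zero at the start; "torque": the same for the moment, N m; "opening": opening from 0.0 (shut) to 1.0 (fully open).
Only numpy, scipy, OpenCV 4.12 (cv2) and the standard library are available. Lean on these libraries where they do the work, as an engineer would, in place of code of your own. Each camera call takes 0.05 s, during which the arm holds its last target. There are 200 camera calls.

## Working session

There is one attempt and no reset: what is moved stays moved. The work goes in short steps, each a Python script; the robot and the scene stay as the last script left them, time stands still between calls to the robot, and variables do not carry over. Pictures are saved under pics/ and viewed, about 8 in all and at most 12, crops included, and the job is handed in when it is done.

```bash
ls; mkdir -p pics; python3 - <<'E'
from plant import robot
import cv2,numpy as np
for n in ("top","side"):
    f=robot.grab_frame(n); cv2.imwrite(f"pics/{n}0.png",f["image"][:,:,::-1]); np.savez(f"{n}0.npz",**f)
    R,t=f["R"],f["t"]; print(n,f["fx"],f["cx"],f["cy"],(-R.T@t).round(3),R.round(3).tolist())
print(robot.nose_length, robot.sense())
E
```

```text
pics
top 466.2129156253985 326.5348181858933 199.4135658812771 [ 3.320e-01 -1.000e-03  1.218e+00] [[0.024, -1.0, -0.005], [-0.981, -0.023, -0.192], [0.192, 0.009, -0.981]]
side 398.93459663222416 321.1032639970961 199.6192460889257 [0.525 0.82  0.61 ] [[-0.997, -0.072, 0.011], [-0.049, 0.554, -0.831], [0.054, -0.829, -0.556]]
0.011 {'t': 0.1, 'joint_pos': array([-1.1858819 ,  0.46936319, -0.04860047,  1.53359741,  0.02408648,
        1.14103235, -0.08232178]), 'joint_velocities': array([ 3.23535310e-05, -2.88688327e-03, -1.22203785e-03, -2.27749474e-03,
       -4.50019380e-04,  9.03672949e-04,  1.05069226e-03]), 'effort': array([ 3.78605300e-04, -5.11514890e+01, -4.69598710e-02, -2.38388443e+01,
        1.08153329e-02,  4.41726777e-03, -2.13664401e-05]), 'tcp_pos': array([0.27119044, 0.61755122, 0.24135504]), 'tcp_rot': array([3.14154172e+00, 1.81459200e-03, 1.15698887e+00]), 'wrist_force': array([-0.13311958,  1.21765781,  0.5759083 ]), 'torque': array([-0.00342951,  0.02734701, -0.03128642]), 'opening': 1.0013837974265687}
```

View pics/top0.png

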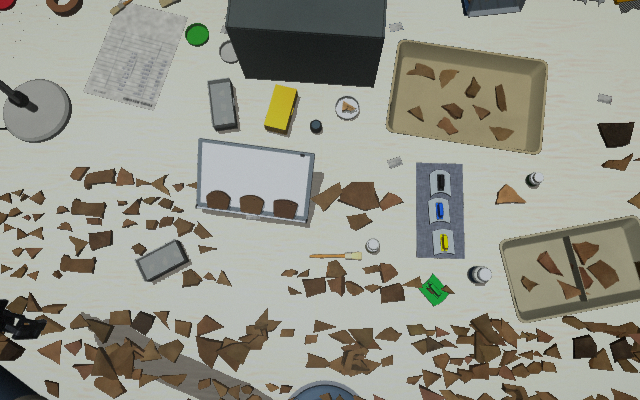

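View pics/side0.png

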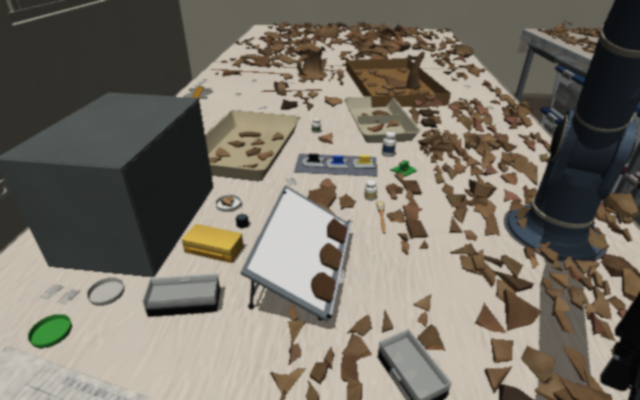

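The top view shows the light box at (195-315, 140-220), with its sherds at (218, 199), (252, 204) and (285, 208). On the mat, the black leaf is at (440, 182), the blue at (439, 210) and the yellow at (443, 240). The decoy green leaf is at (434, 290). I'll get coarse positions, then look with the wrist camera.

```bash
cat > h.py <<'E'
import numpy as np,cv2
from scipy.spatial.transform import Rotation as Ro
def eul(M): return Ro.from_matrix(M).as_euler('xyz')
def rot(z,x):  # tool z axis, approx x axis
    z=np.array(z,float);z/=np.linalg.norm(z);x=np.array(x,float);x-=z*(x@z);x/=np.linalg.norm(x)
    return np.column_stack([x,np.cross(z,x),z])
def pts(f,uv):   # depth unprojection
    uv=np.atleast_2d(uv);d=f["range_z"][uv[:,1].astype(int),uv[:,0].astype(int)]
    c=np.column_stack([(uv[:,0]-f["cx"])/f["fx"]*d,(uv[:,1]-f["cy"])/f["fy"]*d,d])
    return (c-f["t"])@f["R"]
def ray(f,uv,p0,n):  # cast rays onto plane
    uv=np.atleast_2d(uv).astype(float)
    c=np.column_stack([(uv[:,0]-f["cx"])/f["fx"],(uv[:,1]-f["cy"])/f["fy"],np.ones(len(uv))])@f["R"]
    o=-f["R"].T@f["t"]
    return o+c*(((np.asarray(p0)-o)@n)/(c@n))[:,None]
def proj(f,X):
    c=np.atleast_2d(X)@f["R"].T+f["t"];return c[:,:2]/c[:,2:]*[f["fx"],f["fy"]]+[f["cx"],f["cy"]]
def grab(n,name):
    from plant import robot
    f=robot.grab_frame(n);cv2.imwrite(f"pics/{name}.png",f["image"][:,:,::-1]);np.savez(name+".npz",**f);return f
E
python3 - <<'E'
from h import *
from plant import robot
f=dict(np.load("top0.npz"))
for n,uv in dict(panTL=(203,147),panTR=(308,158),panBL=(201,204),panBR=(303,216),sL=(218,199),sM=(252,204),sR=(285,208),black=(440,182),blue=(439,210),yel=(444,240),matTL=(420,167),matTR=(460,167),matBR=(461,255),glue=(373,245),brush=(335,256),loupe=(316,126),panmid=(256,170)).items(): print(n,pts(f,uv).round(3))
w=robot.grab_frame("wrist");s=robot.sense();T=Ro.from_euler('xyz',s["tcp_rot"]).as_matrix()
print(w["fx"],w["cx"],w["cy"]);print("cam in tool",T.T@(-w["R"].T@w["t"]-s["tcp_pos"]));print((w["R"]@T).round(3))
E
```

```text
panTL [[0.671 0.316 0.119]]
panTR [[0.65  0.057 0.115]]
panBL [[0.543 0.333 0.038]]
panBR [[0.517 0.069 0.041]]
sL [[0.554 0.286 0.054]]
sM [[0.543 0.198 0.058]]
sR [[0.534 0.114 0.057]]
black [[ 0.618 -0.285  0.029]]
blue [[ 0.543 -0.281  0.029]]
yel [[ 0.465 -0.291  0.034]]
matTL [[ 0.665 -0.239  0.001]]
matTR [[ 0.668 -0.347 -0.   ]]
matBR [[ 0.431 -0.341  0.003]]
glue [[ 0.447 -0.109  0.049]]
brush [[ 0.42  -0.015  0.007]]
loupe [[0.764 0.043 0.029]]
panmid [[0.621 0.187 0.097]]
308.8959087211012 314.07383677573927 207.09989023231353
cam in tool [-0.00071689 -0.0855266  -0.13156023]
[[ 1.     0.001  0.   ]
 [-0.001  0.945 -0.328]
 [-0.001  0.328  0.945]]
```

```bash
cat >> h.py <<'E'
yp=np.array([.116,.993,0]);yp/=np.linalg.norm(yp);ex=np.array([yp[1],-yp[0],0])
a=np.radians(30);xp=np.cos(a)*ex+[0,0,np.sin(a)];npn=np.cross(xp,yp)
E
python3 - <<'E'
from h import *
from plant import robot
E=eul(rot(-npn,yp));P=np.array([.557,.199,.058])
robot.goto(P+npn*.12,E);grab("wrist","p1")
robot.move_straight(P+npn*.07+xp*.0,vel=.2);grab("wrist","p2")
robot.move_straight(P+npn*.17,vel=.3)
D=eul(rot([0,0,-1],[0,1,0]))
robot.goto([.55,-.285,.19],D);grab("wrist","m1")
robot.move_straight([.55,-.285,.14],vel=.2);grab("wrist","m2")
s=robot.sense();print(s["t"],s["joint_pos"],s["tcp_pos"],s["tcp_rot"],D)
I=[cv2.imread(f"pics/{n}.png") for n in("p2","m2")]
cv2.imwrite("pics/c1.png",np.hstack([I[0][:,120:520],I[1][:,120:520]]))
E
```

```text
5.2417 [-0.06979853  0.5555849   0.67487685  1.80117291 -0.42280067  0.93243621
  2.36008856] [ 0.55060787 -0.28509805  0.14089652] [3.14056701e+00 6.35722810e-04 1.57127766e+00] [3.14159265 0.         1.57079633]
```

View pics/c1.png

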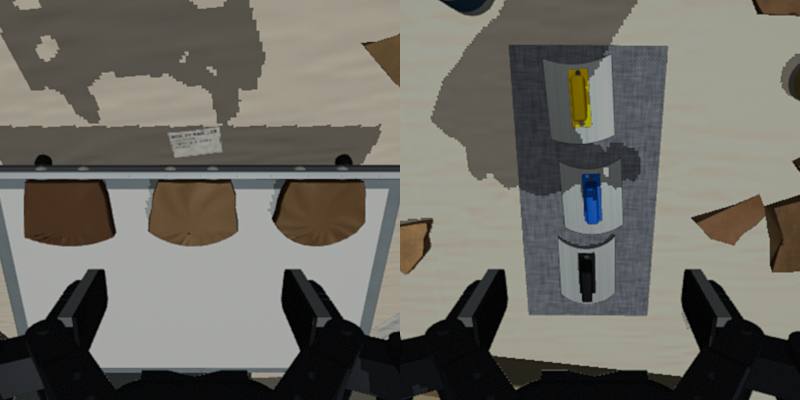

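The wrist views show all three sherds, with the arcs bulging downward in the image (up the slope). The middle arc spans about (150, 235) to (237, 236). In the mat view the leaves' hollow edges point up in the image (world -x), so each leaf's +x is about world +x. Next: face plane, arc fits and bar poses.

```bash
cat > m.py <<'E'
from h import *
from scipy.optimize import least_squares
L=lambda n:dict(np.load(n+".npz"))
def circ(q):
    return least_squares(lambda p:np.hypot(q[:,0]-p[0],q[:,1]-p[1])-p[2],[q[:,0].mean()-.05,q[:,1].mean(),.05]).x
def plane(f):  # white face from depth
    im=f["image"].astype(int);m=(im.min(2)>150)&(np.ptp(im,2)<20)&(f["range_z"]>0)
    v,u=np.nonzero(cv2.erode(m.astype(np.uint8),np.ones((5,5))));X=pts(f,np.column_stack([u,v]))
    for _ in range(6):
        c=np.median(X,0) if _==0 else X.mean(0); n=npn if _==0 else np.linalg.svd(X-c,full_matrices=False)[2][2]
        n=n*np.sign(n[2]);X=X[abs((X-c)@n)<(.02 if _==0 else .004)]
    return c,n,len(X)
if __name__=="__main__":
    for nm in("p1","p2"):
        f=L(nm);c,n,k=plane(f);print(nm,"plane",c.round(4),n.round(4),k,"tilt",np.degrees(np.arccos(n[2])))
        yh=np.cross(n,[n[0]*-1,n[1]*-1,0]);
        y=np.cross([0,0,1],-n*[1,1,0]);y/=np.linalg.norm(y);x=np.cross(y,n)
        im=f["image"].astype(int);X=pts(f,np.argwhere(np.ones((400,640)))[:,::-1]);h=((X-c)@n).reshape(400,640)
        m=((im[:,:,0]-im[:,:,2])>25)&(h>-.03)&(h<.03)
        nc,lab,st,ce=cv2.connectedComponentsWithStats(m.astype(np.uint8))
        for i in range(1,nc):
            if st[i,4]<2500: continue
            uv=[(u,np.nonzero(lab[:,u]==i)[0].max()+.5) for u in range(st[i,0]+3,st[i,0]+st[i,2]-3)]
            top=np.median(h[lab==i])
            q=ray(f,np.array(uv),c+n*.011,n)-c;q=np.column_stack([q@x,q@y]);
            q=q[q[:,0]>q[:,0].max()-.019]
            p=circ(q)
            for _ in range(3):
                r=np.hypot(q[:,0]-p[0],q[:,1]-p[1])-p[2];q=q[abs(r)<.001];p=circ(q)
            print(st[i],"h",top.round(4),"R",p[2].round(4),"span",np.ptp(q[:,1]).round(4),"apex",(c+x*(p[0]+p[2])+y*p[1]).round(4),"rms",r.std().round(5))
    for nm in("m1","m2"):
        f=L(nm);hsv=cv2.cvtColor(f["image"],cv2.COLOR_RGB2HSV);print(nm)
        X=pts(f,np.argwhere(np.ones((400,640)))[:,::-1]).reshape(400,640,3)
        for col,x0 in(("black",.618),("blue",.543),("yellow",.465)):
            m=(X[...,2]>.022)&(X[...,2]<.06)&(np.hypot(X[...,0]-x0,X[...,1]+.287)<.035)
            q=X[m];top=q[q[:,2]>np.percentile(q[:,2],95)-.006]
            v,u=np.nonzero(m)
            r=cv2.minAreaRect((top[:,:2]*1000).astype(np.float32));print(col,m.sum(),"z",np.percentile(q[:,2],[50,95]).round(4),r,"px",u.mean().round(1),v.mean().round(1))
E
python3 m.py
```

```text
p1 plane [0.6038 0.1931 0.0826] [-0.4961  0.0569  0.8664] 24391 tilt 29.959252525578282
[ 501   34   83   72 3150] h 0.0091 R 0.0377 span 0.0491 apex [0.5052 0.3763 0.0141] rms 0.00052
[ 174  165   72   53 3310] h 0.01 R 0.0692 span 0.0545 apex [0.5559 0.1119 0.0605] rms 0.00025
[ 276  165   71   53 3339] h 0.0099 R 0.0473 span 0.0535 apex [0.5658 0.1967 0.0606] rms 0.00023
[ 379  165   72   53 3236] h 0.01 R 0.035 span 0.0539 apex [0.5755 0.2815 0.0606] rms 0.00023
p2 plane [0.6018 0.1936 0.0814] [-0.4961  0.0568  0.8664] 30418 tilt 29.95899465566042
[ 484   22  156   87 7565] h 0.0092 R 0.6071 span 0.0667 apex [0.5129 0.4377 0.0145] rms 0.00053
[ 144  182   89   64 4886] h 0.01 R 0.0675 span 0.0563 apex [0.5561 0.1119 0.0606] rms 0.00023
[ 269  182   88   64 4925] h 0.01 R 0.047 span 0.0552 apex [0.5659 0.1969 0.0606] rms 0.00021
[ 396  182   89   64 4782] h 0.01 R 0.0352 span 0.0551 apex [0.5755 0.2814 0.0606] rms 0.00024
m1
black 293 z [0.0336 0.035 ] ((622.7468872070312, -291.2995910644531), (31.571489334106445, 9.77341365814209), 1.588377833366394) px 307.1 258.0
blue 351 z [0.0338 0.0351] ((546.40478515625, -286.472900390625), (31.88517951965332, 9.964584350585938), 3.2096357345581055) px 311.5 188.2
yellow 435 z [0.034  0.0353] ((463.48828125, -296.13140869140625), (31.1512508392334, 10.023940086364746), 3.7113800048828125) px 300.5 98.3
m2
black 411 z [0.0336 0.035 ] ((622.8593139648438, -291.550048828125), (9.877540588378906, 32.37766647338867), 89.91168212890625) px 306.8 283.7
blue 489 z [0.0339 0.0351] ((546.1737060546875, -286.5567626953125), (31.79930305480957, 9.978507995605469), 3.028374671936035) px 311.8 204.2
yellow 639 z [0.0338 0.0352] ((463.3917541503906, -296.14990234375), (31.97783660888672, 10.002923011779785), 3.787062168121338) px 298.6 98.1
```

The sherd radii, from right to left (increasing y), fit as 68, 47 and 35 mm, and both views agree. The middle one is therefore 48 mm, which means blue. I'll grasp blue, carry it over the face and check it in hand.

```bash
cat > g.py <<'E'
from m import *
from plant import robot
A=np.array([.5659,.1968,.0606]); n=np.array([-.4961,.0569,.8664]); n/=np.linalg.norm(n)
y=np.array([.0196,.1696,0]);y-=n*(y@n);y/=np.linalg.norm(y);x=np.cross(y,n)
EP=eul(rot(-n,y))
def at(u,v,w): return A+x*u+y*v+n*w   # TCP in sherd frame
E
python3 - <<'E'
from g import *
th=np.radians(3.1);D=eul(rot([0,0,-1],[-np.sin(th),np.cos(th),0]))
c=[.5463,-.2865]
robot.grip(.4,40);robot.goto([*c,.075],D)
print("hit",robot.move_straight([*c,.024],vel=.06,contact_N=5))
s=robot.sense();print(s["tcp_pos"],s["wrist_force"],s["opening"])
print(robot.grip(0.0,40));s=robot.sense();print(s["tcp_pos"],s["wrist_force"],s["opening"])
robot.move_straight([*c,.2],vel=.25)
s=robot.sense();print(s["opening"],s["wrist_force"])
robot.goto(at(.034,0,.08),EP)
f=grab("wrist","h1");print(robot.sense()["t"],robot.sense()["tcp_pos"]-at(.034,0,.08))
E
```

```text
hit False
[ 0.54654307 -0.28675966  0.02428911] [-0.46743599  0.71717049  0.17252776] 0.40040165376773224
False
[ 0.54669214 -0.28668799  0.02453763] [0.14771313 0.46396019 2.70694938] 0.10840432614716931
0.10525500774221454 [-1.04061348  0.47880219 -1.71817599]
10.1667 [ 0.00064269 -0.00123627  0.00022407]
```

View pics/h1.png

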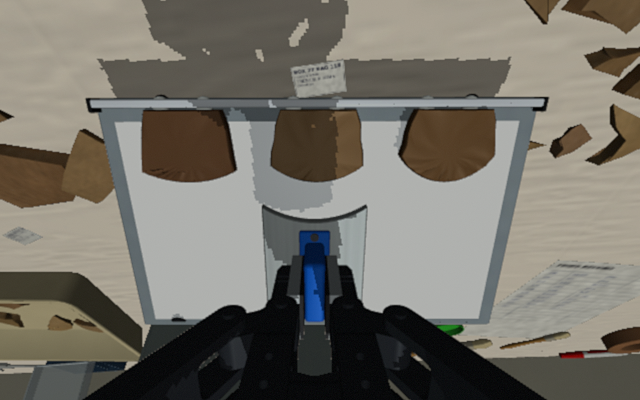

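The picture shows the blue leaf held straight, with hollow corners at (263, 206) and (367, 206), centred below the middle sherd's arc at (317, 181). Next I measure the hollow edge in hand from the depth image.

```bash
cat >> g.py <<'E'
def leafedge(f,lo,hi,win):  # hollow edge of leaf in sherd frame (u,v,w), from depth heights lo..hi over the face
    X=pts(f,np.argwhere(np.ones((400,640)))[:,::-1])-A
    S=np.column_stack([X@x,X@y,X@n]).reshape(400,640,3)
    m=(S[...,2]>lo)&(S[...,2]<hi);u0,u1,v0,v1=win
    q=[]
    for u in range(u0,u1):
        r=np.nonzero(m[v0:v1,u])[0]
        if len(r): q.append(S[v0+r[0],u])
    return np.array(q),S,m
E
python3 - <<'E'
from g import *
f=L("h1");q,S,m=leafedge(f,.045,.09,(240,390,195,235))
h=np.median(q[:,2]);print("h",h,len(q),"v range",q[:,1].min(),q[:,1].max())
print(q[::8].round(4).tolist())
k=(abs(q[:,2]-h)<.004)&(abs(q[:,1])<.025);r=q[k]
z=np.polyfit(r[:,1],r[:,0],2);print(z,"R",1/(2*z[0]),"sym axis v",-z[1]/2/z[0],"mid u",z[2]-z[1]**2/4/z[0])
S2=S[200:230];mm=(abs(S2[...,2]-h)<.004);row=[S2[i][mm[i]][:,1] for i in range(15,30,3)];print([(a.min().round(4),a.max().round(4)) for a in row])
B=S[240:300,295:335].reshape(-1,3);B=B[(B[:,2]>.08)&(B[:,2]<.1)];print("bar",len(B),np.median(B,0))
s=robot.sense();d=s["tcp_pos"]-A;print("tcp",d@x,d@y,d@n, s["t"])
T=Ro.from_euler('xyz',s["tcp_rot"]).as_matrix();print("tool err deg",np.degrees(Ro.from_matrix(rot(-n,y).T@T).as_rotvec()))
E
```

```text
h 0.05909301348947788 106 v range -0.028380946786906846 0.025540237289202714
[[0.0004, -0.0282, 0.0623], [0.0029, -0.0248, 0.0584], [0.0051, -0.0206, 0.0584], [0.0065, -0.0164, 0.0591], [0.0077, -0.0122, 0.0591], [0.0081, -0.008, 0.0595], [0.0086, -0.0037, 0.0598], [0.0089, 0.0005, 0.0589], [0.0083, 0.0047, 0.059], [0.0076, 0.009, 0.0594], [0.0063, 0.0131, 0.0599], [0.0055, 0.0175, 0.0576], [0.0034, 0.0215, 0.0587], [0.0002, 0.0254, 0.0598]]
[-1.10146820e+01 -2.95269797e-02  8.86146581e-03] R -0.0453939568316907 sym axis v -0.0013403464403419088 mid u 0.0088812539992141
[(np.float64(-0.0223), np.float64(0.0236)), (np.float64(-0.0254), np.float64(0.0129)), (np.float64(-0.0275), np.float64(0.0254)), (np.float64(-0.0241), np.float64(0.0254)), (np.float64(-0.0261), np.float64(0.0256))]
bar 1392 [ 0.02324957 -0.00158468  0.08950104]
tcp 0.03478799561419346 -0.0011543995158028216 0.07980495004426205 10.1667
tool err deg [-0.02345958 -0.07196705  0.10515529]
```

```bash
python3 - <<'E'
from g import *
def st(l):
    s=robot.sense();d=s["tcp_pos"]-A;print(l,np.array([d@x,d@y,d@n]).round(4),"F",np.round([s["wrist_force"]@k for k in(x,y,n)],2),round(s["t"],2))
    return d@x,d@y,d@n
dv=.0013
robot.move_straight(at(.033,dv,.029),vel=.1);st("near")
print(robot.move_straight(at(.033,dv,.018),vel=.02,contact_N=2.5));u,v,w=st("down")
robot.sleep(.2);u,v,w=st("down")
grab("wrist","d1")
E
```

```text
Traceback (most recent call last):
plant.IKError: the arm cannot follow that straight line within its joint ranges
```

```bash
python3 - <<'E'
from g import *
f=L("d1");X=pts(f,np.argwhere(np.ones((400,640)))[:,::-1])-A
S=np.column_stack([X@x,X@y,X@n]).reshape(400,640,3)
B=S[200:300,280:350].reshape(-1,3);B=B[(B[:,2]>.026)&(B[:,2]<.045)&(abs(B[:,1])<.008)];print("bar",np.percentile(B[:,2],[50,90]),B[:,1].mean())
I=cv2.imread("pics/d1.png")[150:330,230:410];cv2.imwrite("pics/d1c.png",cv2.resize(I,None,fx=3,fy=3,interpolation=cv2.INTER_CUBIC))
E
```

```text
Traceback (most recent call last):
  File "m.py", line 3, in <lambda>
    L=lambda n:dict(np.load(n+".npz"))
                    ~~~~~~~^^^^^^^^^^
FileNotFoundError: [Errno 2] No such file or directory: 'd1.npz'
```

```bash
python3 - <<'E'
from g import *
q=robot.sense()["joint_pos"];print(q.round(3))
for w in (.08,.06,.04,.029,.022,.018):
  for u in (.034,.024):
    j=robot.inverse_kinematics(at(u,.0013,w),EP);print(w,u,None if j is None else np.round(j,3))
j=robot.inverse_kinematics(at(.034,0,.029),eul(rot(-n,-y)));print("flip",None if j is None else np.round(j,3))
E
```

```text
[-1.258  0.41   0.858  2.191 -0.036  0.236  0.975]
0.08 0.034 [-1.261  0.412  0.857  2.19  -0.036  0.237  0.973]
0.08 0.024 [-1.282  0.414  0.866  2.209 -0.035  0.222  0.96 ]
0.06 0.034 [-1.281  0.495  0.926  2.186 -0.459  0.216  1.378]
0.06 0.024 [-1.028  0.388  0.557  2.194  0.528  0.222  0.413]
0.04 0.034 [-0.835  0.404  0.35   2.159  0.784  0.247  0.185]
0.04 0.024 [-0.848  0.405  0.352  2.178  0.842  0.239  0.115]
0.029 0.034 [-0.827  0.428  0.352  2.155  0.811  0.226  0.158]
0.029 0.024 [-0.84   0.429  0.354  2.174  0.876  0.218  0.08 ]
0.022 0.034 [-0.822  0.444  0.353  2.151  0.831  0.213  0.138]
0.022 0.024 [-0.672  0.429  0.15   2.161  1.091  0.282 -0.113]
0.018 0.034 [-0.658  0.436  0.15   2.14   1.052  0.281 -0.06 ]
0.018 0.024 [-0.669  0.437  0.151  2.159  1.109  0.277 -0.13 ]
flip [-1.27   0.608  0.974  2.177 -0.996  0.236 -1.254]
```

```bash
python3 - <<'E'
from g import *
for w in (.065,.055,.045):
    try:
        robot.goto(at(.034,.0013,w),EP)
    except robot.IKError as e: print(w,e);continue
    s=robot.sense();d=s["tcp_pos"]-A;print(w,s["joint_pos"].round(3),[(d@k).round(4) for k in(x,y,n)],s["t"])
for w in (.035,.029,.024,.021,.018):
  for u in (.034,.025):
    j=robot.inverse_kinematics(at(u,.0013,w),EP);print(w,u,None if j is None else np.round(j,3))
E
```

```text
0.065 [-1.173  0.423  0.763  2.183  0.064  0.211  0.875] [np.float64(0.0345), np.float64(0.0001), np.float64(0.0646)] 10.4167
0.055 [-0.896  0.377  0.413  2.168  0.681  0.258  0.283] [np.float64(0.0344), np.float64(0.0007), np.float64(0.0551)] 11.0583
0.045 [-0.886  0.401  0.409  2.164  0.701  0.239  0.263] [np.float64(0.0336), np.float64(0.0011), np.float64(0.0446)] 11.3083
0.035 0.034 [-0.864  0.42   0.393  2.159  0.74   0.224  0.224]
0.035 0.025 [-0.882  0.422  0.402  2.176  0.787  0.214  0.167]
0.029 0.034 [-0.853  0.432  0.385  2.156  0.765  0.215  0.2  ]
0.029 0.025 [-0.839  0.429  0.354  2.172  0.869  0.219  0.088]
0.024 0.034 [-0.824  0.439  0.353  2.152  0.825  0.217  0.144]
0.024 0.025 [-0.672  0.424  0.15   2.16   1.077  0.285 -0.097]
0.021 0.034 [-0.822  0.446  0.353  2.151  0.833  0.211  0.135]
0.021 0.025 [-0.67   0.431  0.15   2.159  1.09   0.281 -0.11 ]
0.018 0.034 [-0.658  0.436  0.15   2.14   1.052  0.281 -0.06 ]
0.018 0.025 [-0.668  0.437  0.151  2.157  1.103  0.278 -0.123]
```

```bash
cat >> g.py <<'E'
def st(l):
    s=robot.sense();d=s["tcp_pos"]-A;print(l,np.array([d@x,d@y,d@n]).round(4),"F",np.round([s["wrist_force"]@k for k in(x,y,n)],2),round(s["t"],2))
    return d@x,d@y,d@n
E
python3 - <<'E'
from g import *
robot.move_joints([-.68,.367,.145,2.156,.914,.318,.078]);st("j")
robot.goto(at(.034,.001,.040),EP);print(robot.sense()["joint_pos"].round(3));st("g")
robot.move_straight(at(.033,.001,.029),vel=.1,attitude=EP);st("near")
print(robot.move_straight(at(.033,.001,.018),vel=.02,contact_N=2.5));st("down")
robot.sleep(.2);st("down")
f=grab("wrist","d1");X=pts(f,np.argwhere(np.ones((400,640)))[:,::-1])-A
S=np.column_stack([X@x,X@y,X@n]).reshape(400,640,3)
B=S[200:300,280:350].reshape(-1,3);B=B[(B[:,2]>.026)&(B[:,2]<.045)&(abs(B[:,1])<.008)];print("bar",np.percentile(B[:,2],[50,90]),B[:,1].mean())
I=cv2.imread("pics/d1.png")[110:310,220:420];cv2.imwrite("pics/d1c.png",cv2.resize(I,None,fx=3,fy=3,interpolation=cv2.INTER_CUBIC))
E
```

```text
j [0.0312 0.0052 0.0516] F [-0.72  0.31 -0.71] 11.67
[-0.695  0.392  0.178  2.152  0.946  0.303  0.04 ]
g [0.0336 0.0004 0.0395] F [-0.07 -0.23 -0.69] 11.92
near [0.0325 0.0011 0.0289] F [-1.41 -0.62  0.47] 12.18
True
down [0.0331 0.0012 0.0217] F [-0.46 -0.36  5.15] 12.61
down [0.0331 0.0012 0.0217] F [ 1.04 -1.78  6.41] 12.81
bar [0.03165506 0.03969703] 0.0002481733944526966
```

View pics/d1c.png

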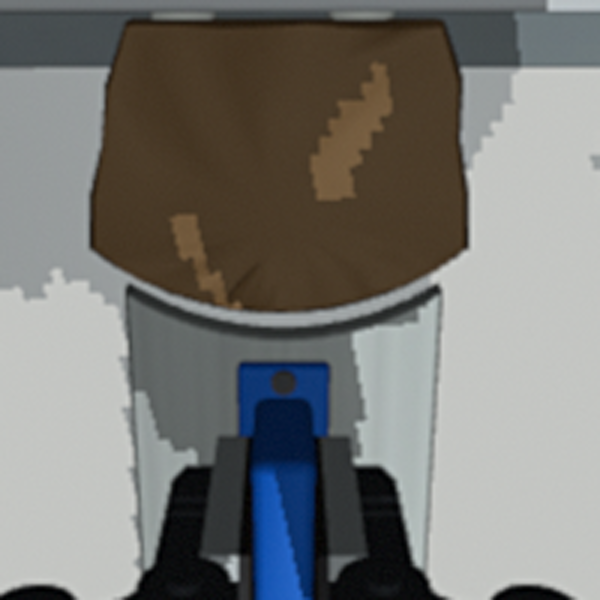

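The leaf lies on the face with an even gap below the sherd's arc. Its corners are at x 127 and 440 against the sherd's 91 and 467, so it sits about 0.8 mm to +v. I'll correct that, slide gently to contact and check before release.

```bash
python3 - <<'E'
from g import *
robot.move_straight(at(.0315,.0004,.0222),vel=.05,attitude=EP);robot.sleep(.2);st("shift")
print(robot.move_straight(at(.0225,.0004,.0222),vel=.012,contact_N=2.5));st("slide")
robot.sleep(.2);st("hold")
f=grab("wrist","d2")
I=cv2.imread("pics/d2.png")[110:310,220:420];cv2.imwrite("pics/d2c.png",cv2.resize(I,None,fx=3,fy=3,interpolation=cv2.INTER_CUBIC))
E
```

```text
shift [0.0313 0.0003 0.022 ] F [-0.82 -0.43 -0.44] 13.31
True
slide [0.0276 0.0003 0.0221] F [2.45 0.7  0.53] 13.78
hold [0.0276 0.0004 0.022 ] F [3.38 0.71 1.36] 13.97
```

View pics/d2c.png

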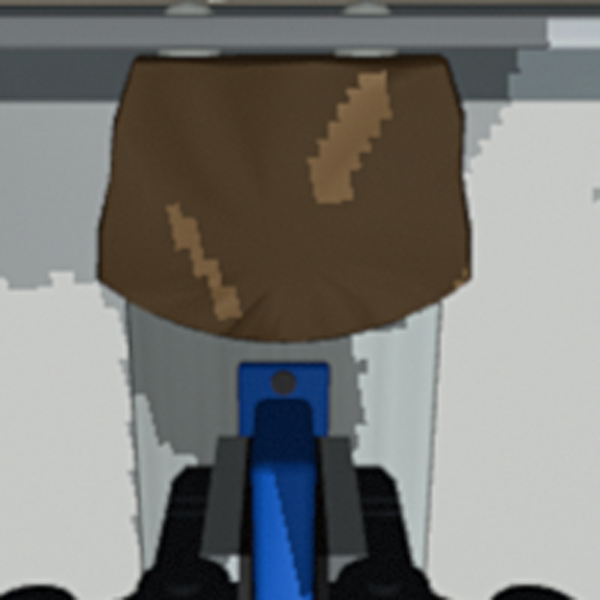

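Seated with no visible gap. The leaf spans x 127–440 and the sherd 98–470, so it is centred to about 0.1 mm. Releasing, backing straight off and checking.

```bash
python3 - <<'E'
from g import *
robot.grip(.25);robot.sleep(.3);st("rel")
robot.move_straight(at(.0276,.0004,.07),vel=.08,attitude=EP)
robot.goto(at(-.02,.0004,.14),EP)
robot.sleep(.5);f=grab("wrist","r1");st("up")
X=pts(f,np.argwhere(np.ones((400,640)))[:,::-1])-A
S=np.column_stack([X@x,X@y,X@n]).reshape(400,640,3)
q=S[(S[...,2]>.02)&(S[...,2]<.04)&(abs(S[...,1])<.02)&(S[...,0]>0)&(S[...,0]<.06)];print("bar h",np.percentile(q[:,2],[50,95]).round(4))
top=q[q[:,2]>np.percentile(q[:,2],95)-.006]
print("bar rect",cv2.minAreaRect((top[:,:2]*1000).astype(np.float32)))
p=S[(S[...,2]>.003)&(S[...,2]<.009)&(abs(S[...,1])<.035)&(S[...,0]>.004)&(S[...,0]<.065)]
c=p.mean(0);m=np.linalg.svd(p-c,full_matrices=False)[2][2];print("plate top h",np.median(p[:,2]),"tilt",np.degrees(np.arccos(abs(m[2]))))
g=grab("top","t1");grab("side","s1")
uv=proj(f,at(.02,0,0))[0].astype(int);I=cv2.imread("pics/r1.png");a,b=uv[1]-90,uv[0]-90
I=I[max(a,0):a+180,b:b+180];J=cv2.imread("pics/t1.png")[110:310,180:480]
I=cv2.resize(I,(480,int(480*I.shape[0]/180)),interpolation=cv2.INTER_CUBIC)
K=np.zeros((500,800,3),np.uint8);K[:min(500,I.shape[0]),:480]=I[:500];K[:213,480:]=cv2.resize(J,(320,213))
cv2.imwrite("pics/r1c.png",K)
E
```

```text
rel [ 0.0265 -0.0001  0.0218] F [-0.31  0.36 -0.04] 14.6
up [-0.02    0.0002  0.1397] F [ 0.26 -0.05  0.08] 16.33
bar h [0.0314 0.0327]
bar rect ((27.617698669433594, -0.06244230270385742), (32.07624816894531, 9.661703109741211), 0.20355869829654694)
plate top h 0.005814102537083389 tilt 0.3746601172829347
```

View pics/r1c.png

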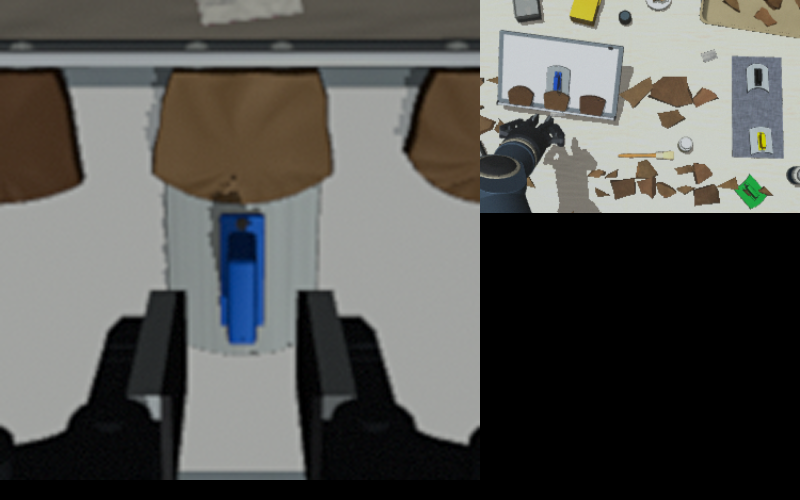

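The leaf stays put after release: flat (plate top 5.8 mm, tilt 0.4°), yaw 0.2°, v −0.06 mm. One more look from further up the slope, so that the camera sees straight into the joint for any gap. The expected bar position was u = 26, but I measured 27.6.

```bash
python3 - <<'E'
from g import *
for u,w in((.12,.10),(.11,.12),(.10,.14)):
    try: robot.goto(at(u,.0004,w),EP);break
    except robot.IKError as e: print(e)
f=grab("wrist","v1");st("v")
print("cam uvw",[((-f["R"].T@f["t"]-A)@k).round(3) for k in(x,y,n)])
uv=proj(f,at(.0,0,.008))[0].astype(int);print(uv)
I=cv2.imread("pics/v1.png")[max(uv[1]-50,0):uv[1]+50,uv[0]-65:uv[0]+65]
cv2.imwrite("pics/v1c.png",cv2.resize(I,None,fx=6,fy=6,interpolation=cv2.INTER_CUBIC))
E
```

```text
v [0.1185 0.0005 0.0998] F [ 0.27  0.31 -0.13] 17.12
cam uvw [np.float64(0.034), np.float64(-0.0), np.float64(0.232)]
[314  44]
```

View pics/v1c.png

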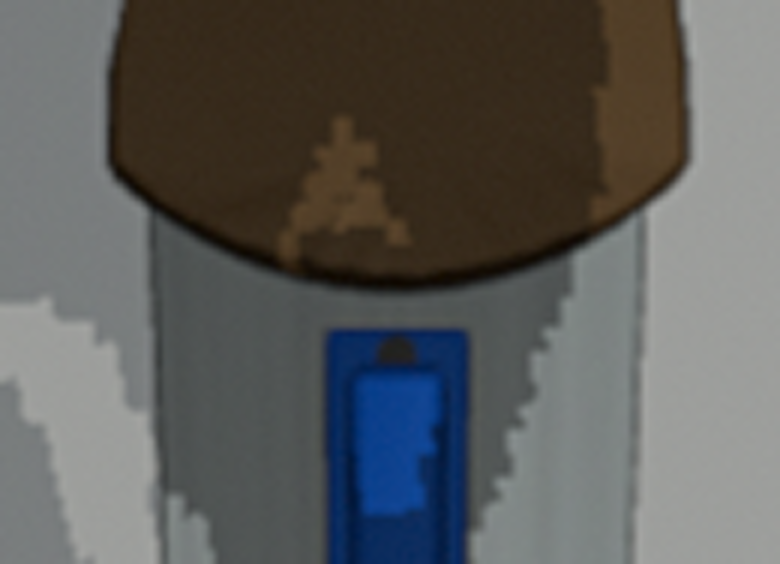

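From above, the arc and the hollow edge meet all along with no white showing. The leaf's centre is at x 398.5 and the sherd's at 399. The top view shows the black and yellow leaves still flat on the mat, so I'm backing off and handing in.

```bash
python3 - <<'E'
from g import *
robot.move_straight(at(.06,.0004,.2),vel=.2);robot.sleep(.5)
f=grab("top","t2");g=dict(np.load("top0.npz"))
for nm,w in dict(black=(425,165,460,200),yellow=(425,225,460,260),loupe=(305,115,328,138),glue=(362,233,386,257),brush=(305,245,362,265)).items():
    a,b,c,d=w;print(nm,np.abs(f["image"][b:d,a:c].astype(int)-g["image"][b:d,a:c]).mean().round(2))
st("end");robot.close_job()
E
```

```text
black 13.74
yellow 14.12
loupe 15.24
glue 17.25
brush 16.65
end [0.06   0.0003 0.1998] F [ 0.12 -0.43  0.76] 18.4
the job is handed in; nothing more can be done
```

The blue leaf (48 mm) fits the middle sherd. I left it seated on that sherd's curved edge and handed the job in at 18.4 s.

- **Which leaf:** I found the fit from the wrist images, which gave sherd radii of about 68, 47 and 35 mm, with the middle one at 47. I did not try the black and yellow leaves on the edge.
- **Seating:** I slid the blue leaf down gently and stopped at about 3 N of contact. After release it stayed put, flat to 0.4°, turned 0.2° and less than 0.1 mm off centre. A view from straight above showed no gap along the arc. I made no separate rocking test.
- **Disagreement:** the leaf sits 1.6 mm higher up the slope than my first estimate of the arc. It stopped there on contact and did not move on release. I put the difference down to camera calibration and the way the sherd's dark rim was masked.
- **The rest:** I never touched the black and yellow leaves. A top view after release showed both lying on the mat, with the loupe, glue bottle and brush apparently where they were.
- **Check that did not work:** my last before/after image comparison settled nothing. It showed a similar difference in all five patches (14–17 grey levels), perhaps from image noise or a change in light.

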